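Fit up a butt-weld test piece and hold the spring-return clamp for tacking

ROBOT

A 7-joint arm with a two-finger parallel gripper is mounted at the origin on the work surface; the furniture and walls round the work are solid. World frame = base frame: x ahead of the robot, y to its left, z up, the work surface at z = 0. Lengths are in m, angles in rad, forces in N, time in s.
With the tool pointing down it reaches from about 0.4 to 0.875 m from the base axis. Payload 19.3 kg.
Tool frame: the origin (TCP) lies at the very end of the fingers, on their centre line; the grasp point (between the pads) lies 19 mm behind it; z points along the fingers, y is the line along which they close (so a half turn about z gives the same grasp; the last joint's range is limited). The gripper opens to 85 mm and grips with 20 to 120 N. Pads are 22 mm wide; open, the fingers measure 114 mm over their backs; the gripper's body (76 mm by 85 mm) begins 54 mm behind the grasp point. The pads swing forward as they close: fully open they stand 13 mm farther back than shut.
Start: joints at [1.066, 0.521, -0.036, 1.599, 0.021, 1.021, -0.113], TCP at [0.263, -0.567, 0.231] pointing down, gripper open.
Joint ranges: [-2.91, 2.91], [-0.3, 2.13], [-1.5, 1.42], [0.17, 2.43], [-1.26, 4.41], [0.16, 1.93], [-2.52, 2.52]. Speed limits (rad/s): [1.89, 1.89, 2.39, 2.39, 3.01, 3.01, 3.01].

INTERFACE

Orientations are given as [roll, pitch, yaw] about the fixed x, y, z axes, in that order (R = Rz(yaw) Ry(pitch) Rx(roll)).
In Python, from workcell import bot gives the robot as it stands.
- The arm moves only by the shell command python3 -m crank 'ROWS' [FORCE]. ROWS is a JSON object of lists of equal length, an entry for each row: "travel": the shift along the world's x, y, z in cm, a list of three; "turn": the turn, a rotation vector about the world's x, y, z in degrees, a list of three; "gripper": the closure, from 0 (fully open) to 1 (shut). A call has exactly 5 rows; each row is the pose to reach, as a shift and turn from the pose commanded when the call began; what a row does not reach only later rows make up. A row lasts 1/10 s, in which the tool goes at most 50 mm and 8.59 degrees, less where a joint would pass 70% of its speed; a pose out of reach is approached as far as the arm can. A call with a gripper value outside its range is refused whole. The fingers move at their own pace and stop on an object; FORCE is the grip in N (left out, the last holds). Time passes only in rows, so rows that repeat a pose let the fingers close, or fill a call up. It gives the time, the measured TCP pose, the force, the opening and the grip force at its end, in the units of the state.
- bot.observe(): the state, without advancing time (a new reading comes with each control period).
- bot.grab_frame(name): name is "side" or "top" or "wrist"; returns a dict with "pixels" (420x560x3 uint8, red, green, blue), "fx", "fy", "cx", "cy" (pixels), "extrinsics" (4x4, takes a point from world to camera coordinates). Camera axes: x right, y down, z forward; pixel columns grow to the right and rows downward; lengths in m; the calibration is good to about 2 mm. A picture is of the moment at which its call begins. There is no depth.
- bot.job_done(): hands the job in; it is judged then, once.
The state is a dict: "clock": time; "qpos": joint angles; "qd": joint speeds; "joint_efforts": joint torques, N m; "position": TCP position; "tool_rot": TCP orientation; "force": force on the tool from outside, world axes, zero at the start; "moment": the same for the moment, N m; "grip_width": finger opening in m; "finger_force": force on a finger pad.
Only numpy, scipy, OpenCV 4.12 (cv2) and the standard library are available. Lean on these libraries where they do the work, as an engineer would, in place of code of your own. Each camera call takes 0.05 s, during which the arm holds its last target. There are 200 camera calls.

TASK

Set up the butt-weld test piece in the aluminium jig so that it can be tacked: pick the loose steel coupon that matches the one already strapped down, lay it flat in the empty nest between the guide pins, gently, because the white backing tile under the joint is brittle ceramic, and let go of it. Then press the red grip of the spring-return clamp handle down until the handle is level and its pointer stands in the green band, which pushes the coupon home against the root-gap pins. Finish while holding the handle there, and leave the other loose pieces where they are.

Things in the scene. Friction and masses are not known exactly. Their poses are not given: they have to be found in the camera images.
- jig: tacking jig: aluminium base plate 285 x 92 x 10 mm, fixed. Origin on the table under the joint line; +x runs from the empty nest to the strapped coupon (50 x 80 x 8 mm like the loose one, long side along x, from x = 1.5 to 81.5, z = 20 to 28). Clamp body at x = -170 to -115 is 85 mm high, its quadrant 107; the handle reaches out over the -x end
- nest (a point): middle of the empty nest, at the height on which the coupon's underside lies (jig frame x = -49, y = 0, z = 20 mm); axes as the jig. The coupon goes here flat, long side along the jig's x, its centre anywhere from 7 mm behind to 7 mm ahead of this point (the clamp nose stands at x = -96.5 when open). Supports: tile in front, steel bar at x = -75 to -63; open below in between
- guide_pins (a point): middle of the four guide pins, at the height where their tapered tips end (jig frame x = -41.5, y = 0, z = 35 mm). Steel, 8 mm thick, at x = -13.5 and -69.5, y = +-32 in the jig frame: 56 mm clear between them for the 50 mm coupon, straight up to z = 29, tapered above. Fingers have room beside the coupon between the pins
- gap_pins (a point): middle between the two 3 mm root-gap pins, at their tops (jig frame x = 0, y = 0, z = 32 mm); they stand at y = +-20. A coupon pushed home against them has its centre at jig frame x = -41.5, y = 0
- backing_tile: off-white ceramic backing tile, 48 x 30 x 10 mm with a shallow groove, fixed in the jig under the joint; brittle: press on it with less than 20 N and do not drop the coupon on it. Origin at the centre of its underside (10 mm above the table), axes as the jig
- coupon_1: the loose matching coupon: dark flame-cut steel plate 50 (x) x 80 (y) x 8 mm, about 0.25 kg. Origin at the centre of its underside; its y axis is the long side; z up. Grip it across the 50 mm
- coupon_2: another loose steel coupon, square, 60 x 60 x 6 mm, origin at the centre of its underside; not for this job, to be left alone
- coupon_3: another loose steel coupon, narrow, 35 (x) x 120 (y) x 10 mm, origin at the centre of its underside; not for this job, to be left alone
- weld_magnet: loose orange arrow-shaped welding magnet, 75 x 103 x 14 mm, origin at the centre of its underside; to be left alone
- clamp_handle (a joint): handle angle, rad. 0: up, where its spring returns it (30 degrees above level); grows as pressed down; 0.52: level; 0.70: end. Green band 0.44 to 0.60. Pivot across the jig at jig frame x = -152, z = 65 mm. Drives the ram 40 mm per rad. The nose meets a coupon that is home at 0.37; then its spring pushes: 10 N at 0.44, 20 N at 0.60. Force on the grip: 2 N to start, about 10 N at level
- grip_middle (a point): middle of the red round grip, on its axis, 88 mm from the pivot; the grip is 64 mm long (54 to 118 mm from the pivot), 20 to 24 mm thick. With the handle up this point is 109 mm above the table (jig frame x = -228), with the handle level 65 mm (x = -240)
- handle_grip: the red grip itself; origin on its axis at its outer end, x axis along the grip towards the pivot
- clamp_nose: brass spring-loaded nose of the ram that pushes the coupon's end face, 32 mm wide, 10 mm high; origin at the centre of its front face, at z = 25 mm
Things that resemble listed ones, but are neither listed nor needed, are in the scene too. What is shaped like the coupon_1 but pink is not meant.

How it is judged:
By the outcome, as a careful person would: the job done as asked, in the order asked, and still so for the second after the job is handed in, while the arm keeps its last pose, push and grip.
It also fails if it takes over 51 s, if anything falls off the work surface, if the arm or the gripper's body presses on something with over 40 N, if the wrist force passes 120 N, or if a joint passes its speed limit or range.

## Working session

There is one attempt and no reset: what is moved stays moved. The work goes in short steps, Python scripts to look and compute and a shell command to move; the robot and the scene stay as the last step left them, time stands still between calls to the robot, and variables do not carry over. Pictures are saved under pics/ and viewed, at most 10 in all, crops included, and the job is handed in when it is done.

```bash
mkdir -p pics; ls; cat > h.py <<'E'
import numpy as np, cv2
from workcell import bot
def save(f,n): cv2.imwrite(f'pics/{n}.png',cv2.cvtColor(f['pixels'],cv2.COLOR_RGB2BGR))
def load(n): return np.load(f'pics/{n}.npy',allow_pickle=True).item()
def grab(cam,n):
    f=bot.grab_frame(cam); save(f,n); np.save(f'pics/{n}.npy',f,allow_pickle=True); return f
def crop(n,x0,y0,x1,y1,s):
    im=cv2.imread(f'pics/{n}.png')[y0:y1,x0:x1]; cv2.imwrite(f'pics/{n}_c{x0}_{y0}.png',cv2.resize(im,None,fx=s,fy=s,interpolation=cv2.INTER_CUBIC))
def toworld(f,uv,z):
    E=np.array(f['extrinsics']);R,t=E[:3,:3],E[:3,3];c=-R.T@t
    out=[]
    for u,v in uv:
        d=R.T@np.array([(u-f['cx'])/f['fx'],(v-f['cy'])/f['fy'],1]); out.append(c+d*(z-c[2])/d[2])
    return np.array(out)
def proj(f,P):
    E=np.array(f['extrinsics']);q=np.atleast_2d(P)@E[:3,:3].T+E[:3,3]
    return np.c_[q[:,0]/q[:,2]*f['fx']+f['cx'],q[:,1]/q[:,2]*f['fy']+f['cy']]
E
python3 -c "
from h import *
o=bot.observe();print(o)
a=grab('top','t0');b=grab('side','s0');print(a['extrinsics'],a['fx'],b['extrinsics'])
ia=cv2.imread('pics/t0.png');cv2.imwrite('pics/t0b.png',cv2.resize(ia,(800,600),interpolation=cv2.INTER_CUBIC))"
```

```text
pics
{'clock': 0.0, 'qpos': array([ 1.06583928,  0.52202465, -0.03627577,  1.59996722,  0.02121288,
        1.0211187 , -0.11278751]), 'qd': array([-8.83039240e-04,  1.19757744e-03,  7.22422034e-04, -9.76026514e-05,
        2.60507242e-04,  3.33790935e-04, -1.30572940e-04]), 'joint_efforts': array([-1.65227789e-04, -9.27116847e+01,  1.97999910e+00, -3.69929731e+01,
        1.79258821e-02,  8.17714288e-03, -4.68872429e-05]), 'position': array([ 0.26304392, -0.56659329,  0.2307343 ]), 'tool_rot': array([-3.14046565e+00,  1.17294385e-04,  4.34720866e-01]), 'force': array([ 0.10974267, -0.22442165,  0.15839232]), 'moment': array([ 0.01239087, -0.02911067,  0.01370568]), 'finger_force': 0.0, 'grip_width': 0.08522014934163645}
[[-0.00893541 -0.99994564 -0.00537444  0.25688059]
 [-0.98901386  0.00963055 -0.14750876  0.54609004]
 [ 0.1475525   0.00399735 -0.98904615  1.69534998]
 [ 0.          0.          0.          1.        ]] 483.449050123049 [[ 8.47759240e-01  5.30379078e-01 -1.51804445e-03 -5.80211562e-01]
 [ 4.47720979e-01 -7.17166902e-01 -5.34057637e-01 -2.34034742e-02]
 [-2.84341688e-01  4.52072636e-01 -8.45446708e-01  1.69327887e+00]
 [ 0.00000000e+00  0.00000000e+00  0.00000000e+00  1.00000000e+00]]
```

View pics/t0b.png

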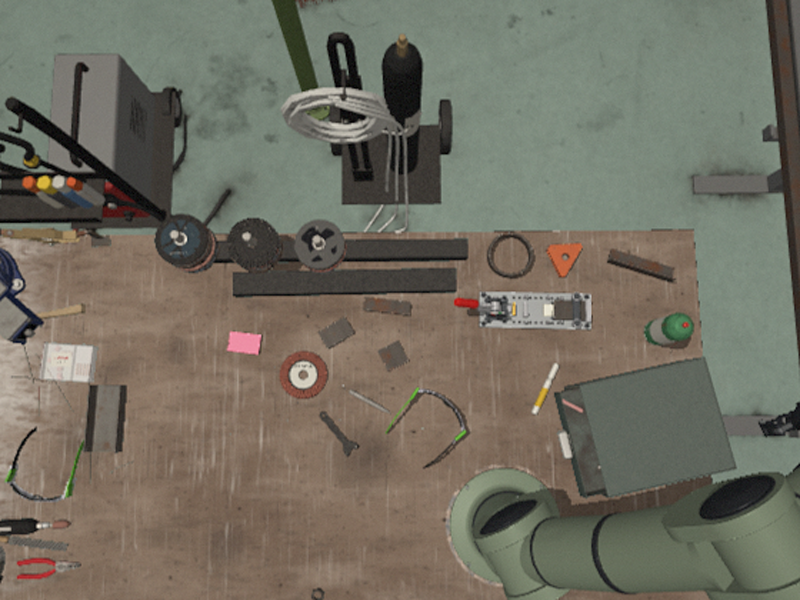

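View pics/s0.png

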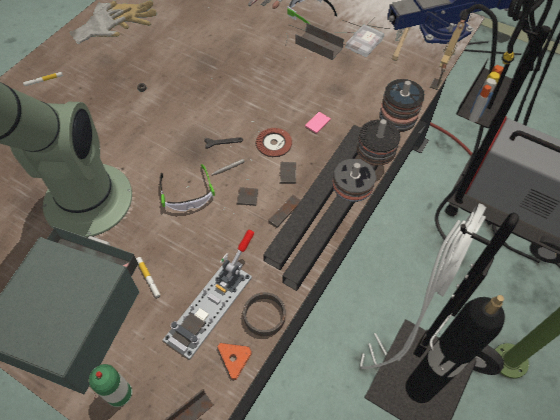

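Candidates in the 800 px top view: grey plates at (337,332), (394,355), (387,306), the pink one at (244,343), and the strip at (640,265). The first one looks 50 x 80. I'll enlarge to confirm.

```bash
python3 -c "
from h import *
crop('t0',215,195,305,263,8.8);crop('t0',310,190,424,245,7)"
```

```text
(no output)
```

View pics/t0_c215_195.png

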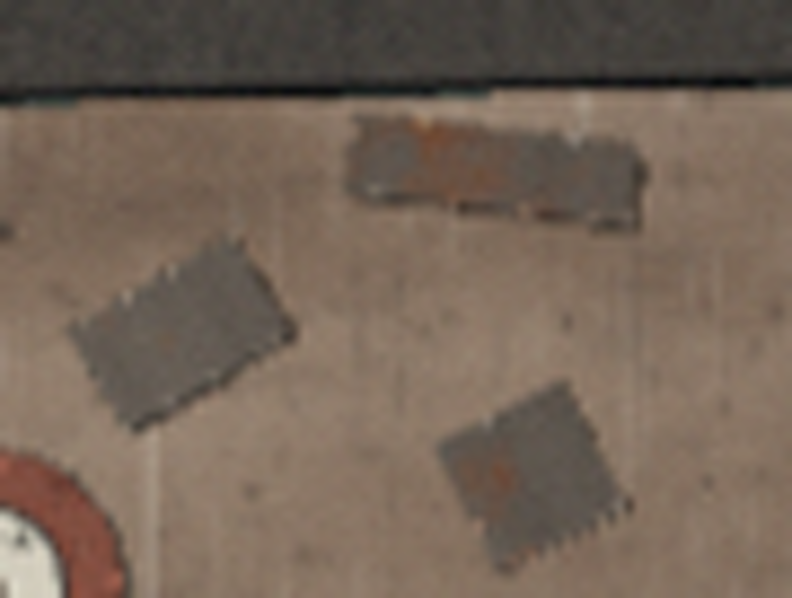

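View pics/t0_c310_190.png

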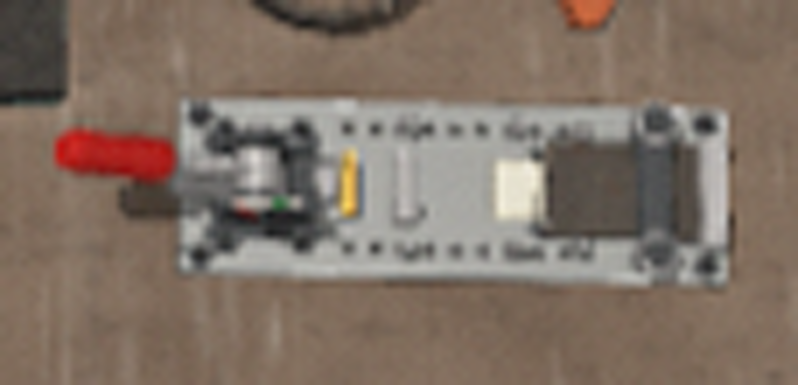

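The plate at crop (183,334), ratio about 1.6, with no rust, is coupon_1. The squarish one at (535,477) is coupon_2 and the narrow one at (495,175) is coupon_3. Jig: strapped coupon spans crop x 548–697, with the handle at the left.

```bash
python3 -c "
from h import *
f=load('t0')
A=lambda p:np.array(p)/8.8+[215,195]
B=lambda p:np.array(p)/7+[310,190]
np.set_printoptions(precision=4,suppress=True)
c=toworld(f,A([(75,325),(232,238),(294,328),(137,425)]),.008);print(c,c.mean(0))
print([np.linalg.norm(c[i]-c[(i+1)%4]) for i in range(4)], np.degrees(np.arctan2(*(c[1]-c[0]+c[2]-c[3])[1::-1])))
j=toworld(f,B([(182,98),(728,110),(728,283),(180,270)]),.010);print(j,j.mean(0))
print([np.linalg.norm(j[i]-j[(i+1)%4]) for i in range(4)], np.degrees(np.arctan2(*(j[1]-j[0]+j[2]-j[3])[1::-1])))
print(toworld(f,B([(548,188),(697,190)]),.028))
print('grip',toworld(f,B([(115,155)]),.109+.01))
"
```

```text
[[0.4782 0.4554 0.008 ]
 [0.5138 0.3905 0.008 ]
 [0.4761 0.3648 0.008 ]
 [0.4365 0.4295 0.008 ]] [0.4761 0.41   0.008 ]
[np.float64(0.07401844901853137), np.float64(0.04569037134060058), np.float64(0.07584069259640673), np.float64(0.04905195535785188)] -59.87773521375474
[[ 0.5768  0.0438  0.01  ]
 [ 0.5677 -0.2412  0.01  ]
 [ 0.4769 -0.2366  0.01  ]
 [ 0.4863  0.0472  0.01  ]] [ 0.5269 -0.0967  0.01  ]
[np.float64(0.2850799550188569), np.float64(0.09092277003702336), np.float64(0.2839629258757602), np.float64(0.09053784653925168)] -91.87683530684548
[[ 0.525  -0.1415  0.028 ]
 [ 0.5233 -0.2181  0.028 ]]
grip [[0.5311 0.0898 0.119 ]]
```

```bash

python3 -m crank '{"travel":[[0,0,5],[0,0,10],[3,2,14],[7,5,16],[11,9,17]],"turn":[[0,0,0],[0,0,0],[0,0,4],[0,0,8],[0,0,12]],"gripper":[0,0,0,0,0]}'
python3 -m crank '{"travel":[[3.5,3.5,0],[7,7.2,0],[10,11,0],[13,15,0],[15.5,19.3,0]],"turn":[[0,0,4],[0,0,8],[0,0,12],[0,0,16],[0,0,20]],"gripper":[0,0,0,0,0]}'
python3 -m crank '{"travel":[[2,4.6,0],[3,9.3,0],[2,14,0],[0,18.9,0],[-2,22,0]],"turn":[[0,0,4],[0,0,8],[0,0,12],[0,0,16],[0,0,20]],"gripper":[0,0,0,0,0]}'
python3 -m crank '{"travel":[[0,0,0],[0,0,0],[0,0,0],[0,0,0],[0,0,0]],"turn":[[0,0,4],[0,0,8],[0,0,11],[0,0,11],[0,0,11]],"gripper":[0,0,0,0,0]}'
python3 -c "
from h import *
f=grab('wrist','w1');im=cv2.imread('pics/w1.png');cv2.imwrite('pics/w1b.png',cv2.resize(im,(800,600),interpolation=cv2.INTER_CUBIC))"
```

```text
clock: 0.6
position: [0.364, -0.4865, 0.4002]
tool_rot: [3.139, 0.0, 0.645]
force: [1.3, -1.4, -0.8]
grip_width: 0.0853
finger_force: 0.0
clock: 1.1
position: [0.519, -0.292, 0.398]
tool_rot: [-3.141, 0.0, 0.996]
force: [-0.0, -1.0, 0.3]
grip_width: 0.0852
finger_force: 0.0
clock: 1.6
position: [0.4972, -0.0707, 0.398]
tool_rot: [-3.141, -0.0, 1.348]
force: [1.0, -0.2, 1.2]
grip_width: 0.0854
finger_force: 0.0
clock: 2.1
position: [0.4979, -0.0738, 0.3982]
tool_rot: [-3.141, -0.0, 1.532]
force: [0.2, -0.3, 0.1]
grip_width: 0.0857
finger_force: 0.0
```

View pics/w1b.png

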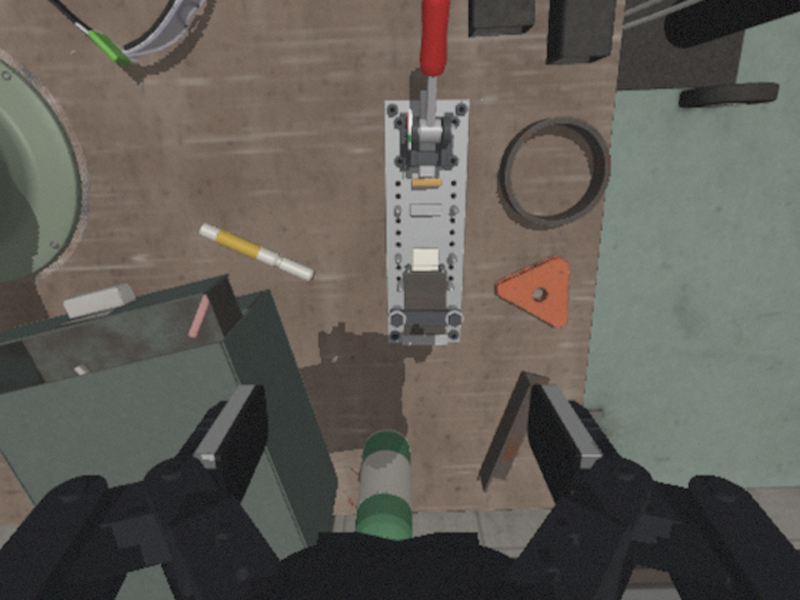

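The wrist view shows the jig at (386–469, 101–346), the handle at (433,40) and the tile at (425,260). Enlarging it to measure.

```bash
python3 -c "
from h import *
crop('w1',250,90,350,150,8) if 0 else crop('w1',255,130,345,245,5.2)"
```

```text
(no output)
```

View pics/w1_c255_130.png

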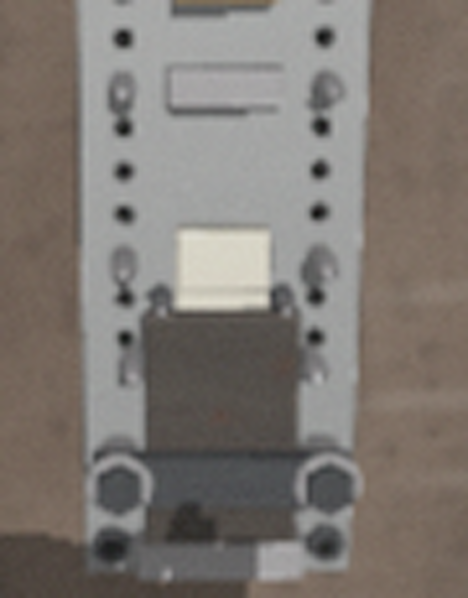

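```bash

python3 -m crank '{"travel":[[2,4.6,0],[4,9.2,0],[4,14,0],[3,19,0],[2,23.8,0]],"turn":[[0,0,4],[0,0,8],[0,0,12],[0,0,16],[0,0,20]],"gripper":[0,0,0,0,0]}'
python3 -m crank '{"travel":[[-1,4.5,-3],[-2,9,-6],[-3,13,-9],[-4,16,-12],[-4,16,-12]],"turn":[[0,0,4],[0,0,8],[0,0,12],[0,0,12],[0,0,12]],"gripper":[0,0,0,0,0]}'
python3 -c "
from h import *
f=grab('wrist','w2');im=cv2.imread('pics/w2.png');cv2.imwrite('pics/w2b.png',cv2.resize(im,(800,600),interpolation=cv2.INTER_CUBIC))"
```

```text
clock: 2.65
position: [0.5175, 0.1661, 0.3981]
tool_rot: [-3.141, -0.0, 1.885]
force: [0.3, 0.9, 0.2]
grip_width: 0.0854
finger_force: 0.0
clock: 3.15
position: [0.4745, 0.3277, 0.2746]
tool_rot: [-3.137, -0.002, 2.097]
force: [-0.6, -0.7, 0.1]
grip_width: 0.0854
finger_force: 0.0
```

View pics/w2b.png

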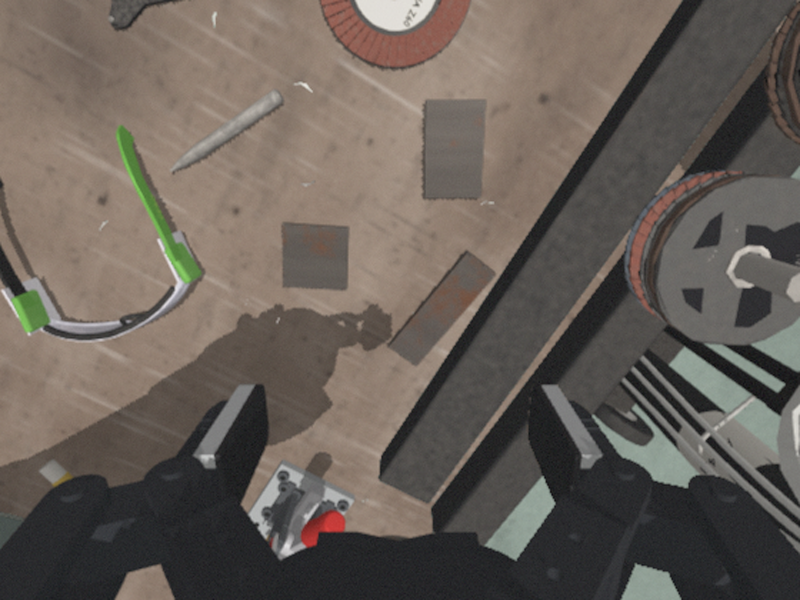

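```bash
python3 -c "
from h import *
np.set_printoptions(precision=4,suppress=True)
f=load('w1');B=lambda p:np.array(p)/5.2+[255,130]
cam=lambda f:-np.array(f['extrinsics'])[:3,:3].T@np.array(f['extrinsics'])[:3,3]
print('cam',cam(f))
t=toworld(f,B([(177,229),(270,229)]),.02);print('tile edge x=-24',t,t.mean(0))
t=toworld(f,B([(143,315),(299,315)]),.028);print('cpn x=1.5',t,t.mean(0))
t=toworld(f,B([(162,290),(283,290)]),.032);print('gap tops',t,t.mean(0))
t=toworld(f,B([(120,486),(329,486)]),.034);print('bolts',t,t.mean(0))
t=toworld(f,B([(122,38),(325,37),(111,545),(325,543)]),.010);print('holes',t)
t=toworld(f,np.array([(386,101),(469,101),(461,345),(388,345)])*.7,.010);print('base',t,t.mean(0),np.degrees(np.arctan2(*(t[3]-t[0]+t[2]-t[1])[1::-1])))
f=load('w2');print('cam',cam(f),f['extrinsics'])
c=toworld(f,np.array([(426,100),(486,100),(481,198),(423,198)])*.7,.008);print(c,c.mean(0));print([np.linalg.norm(c[i]-c[(i+1)%4]) for i in range(4)], np.degrees(np.arctan2(*(c[0]-c[3]+c[1]-c[2])[1::-1])))
o=bot.observe();print(o['position'],o['tool_rot'])
"
```

```text
cam [0.5016 0.0088 0.5403]
tile edge x=-24 [[ 0.5155 -0.1089  0.02  ]
 [ 0.5452 -0.1101  0.02  ]] [ 0.5303 -0.1095  0.02  ]
cpn x=1.5 [[ 0.5037 -0.1347  0.028 ]
 [ 0.5535 -0.1366  0.028 ]] [ 0.5286 -0.1357  0.028 ]
gap tops [[ 0.5099 -0.1256  0.032 ]
 [ 0.548  -0.1271  0.032 ]] [ 0.529  -0.1264  0.032 ]
bolts [[ 0.4941 -0.1907  0.034 ]
 [ 0.5624 -0.1933  0.034 ]] [ 0.5283 -0.192   0.034 ]
holes [[ 0.5002 -0.0495  0.01  ]
 [ 0.5638 -0.0516  0.01  ]
 [ 0.4898 -0.2219  0.01  ]
 [ 0.5639 -0.2241  0.01  ]]
base [[ 0.4914  0.0511  0.01  ]
 [ 0.5803  0.0477  0.01  ]
 [ 0.5734 -0.2384  0.01  ]
 [ 0.4807 -0.2348  0.01  ]] [ 0.5314 -0.0936  0.01  ] -91.77202462578488
cam [0.4344 0.3993 0.4169] [[ 0.8647  0.5024 -0.0036 -0.5747]
 [ 0.4774 -0.8195  0.3171 -0.0124]
 [ 0.1564 -0.2759 -0.9484  0.4376]
 [ 0.      0.      0.      1.    ]]
[[0.4367 0.4395 0.008 ]
 [0.4795 0.4644 0.008 ]
 [0.5199 0.3958 0.008 ]
 [0.4758 0.3702 0.008 ]] [0.478  0.4175 0.008 ]
[np.float64(0.049491835617515224), np.float64(0.07956664394759218), np.float64(0.051045352453883246), np.float64(0.07960730202828933)] 119.95499136766297
[0.4759 0.3263 0.276 ] [-3.1379 -0.0011  2.0958]
```

Coupon_1's top face has corners at (426,100), (486,100), (481,198) and (423,198), which measures 49.5 x 79.6 mm. Its centre is at (0.478, 0.4175) with the long side at 120°, so it's the one. Approaching.

```bash

python3 -m crank '{"travel":[[0,4.5,-2],[0.1,9,-4],[0.1,9,-9],[0.1,9,-14],[0.1,9,-18]],"turn":[[0,0,0],[0,0,0],[0,0,0],[0,0,0],[0,0,0]],"gripper":[0,0,0,0,0.1]}'
python3 -m crank '{"travel":[[0,0,-3],[0,0,-5],[0,0,-6.5],[0,0,-7.5],[0,0,-7.5]],"turn":[[0,0,0],[0,0,0],[0,0,0],[0,0,0],[0,0,0]],"gripper":[0.15,0.2,0.2,0.2,0.2]}' 30
```

```text
clock: 3.7
position: [0.4796, 0.413, 0.0964]
tool_rot: [-3.141, 0.001, 2.091]
force: [1.7, -0.5, 0.2]
grip_width: 0.077
finger_force: 0.0
clock: 4.2
position: [0.4793, 0.4137, 0.0229]
tool_rot: [-3.141, 0.0, 2.092]
force: [-0.7, 0.5, 0.4]
grip_width: 0.068
finger_force: 0.0
```

```bash

python3 -m crank '{"travel":[[-0.1,0.2,-0.8],[-0.1,0.2,-1.4],[-0.1,0.2,-1.7],[-0.1,0.2,-1.9],[-0.1,0.2,-1.9]],"turn":[[0,0,0],[0,0,0],[0,0,0],[0,0,0],[0,0,0]],"gripper":[0.25,0.25,0.25,0.25,0.25]}' 30
python3 -m crank '{"travel":[[0,0,-0.1],[0,0,-0.2],[0,0,-0.3],[0,0,-0.3],[0,0,-0.3]],"turn":[[0,0,0],[0,0,0],[0,0,0],[0,0,0],[0,0,0]],"gripper":[0.25,0.25,0.25,0.25,0.25]}' 30
```

```text
clock: 4.7
position: [0.478, 0.4162, 0.0043]
tool_rot: [-3.142, 0.0, 2.093]
force: [-0.2, 0.4, -0.5]
grip_width: 0.0639
finger_force: 0.0
clock: 5.2
position: [0.478, 0.4162, 0.0014]
tool_rot: [-3.142, -0.0, 2.093]
force: [-0.7, -1.7, -1.0]
grip_width: 0.0642
finger_force: 0.0
```

```bash

python3 -m crank '{"travel":[[0,0,-0.1],[0,0,-0.2],[0,0,-0.3],[0,0,-0.3],[0,0,-0.3]],"turn":[[0,0,0],[0,0,0],[0,0,0],[0,0,0],[0,0,0]],"gripper":[0.25,0.25,0.25,0.25,0.25]}' 30
```

```text
clock: 5.7
position: [0.478, 0.4162, -0.0017]
tool_rot: [-3.141, 0.0, 2.093]
force: [-0.7, -0.1, 0.5]
grip_width: 0.0638
finger_force: 0.0
```

```bash

python3 -m crank '{"travel":[[0,0,-0.1],[0,0,-0.15],[0,0,-0.15],[0,0,-0.15],[0,0,-0.15]],"turn":[[0,0,0],[0,0,0],[0,0,0],[0,0,0],[0,0,0]],"gripper":[0.28,0.32,0.4,0.5,0.6]}' 60
python3 -m crank '{"travel":[[0,0,-0],[0,0,0],[0,0,0],[0,0,0],[0,0,0]],"turn":[[0,0,0],[0,0,0],[0,0,0],[0,0,0],[0,0,0]],"gripper":[0.8,0.8,0.8,0.8,0.8]}' 60
```

```text
clock: 6.2
position: [0.4782, 0.4164, -0.0025]
tool_rot: [3.141, 0.0, 2.093]
force: [-1.6, -2.4, 10.4]
grip_width: 0.0485
finger_force: 68.1
clock: 6.7
position: [0.4781, 0.4164, -0.0025]
tool_rot: [3.141, 0.0, 2.093]
force: [-2.2, -2.0, 10.6]
grip_width: 0.0481
finger_force: 68.1
```

```bash

python3 -m crank '{"travel":[[0,0,1],[0,0,4],[0,0,8],[0,0,13],[0,0,18]],"turn":[[0,0,0],[0,0,0],[0,0,0],[0,0,0],[0,0,0]],"gripper":[0.8,0.8,0.8,0.8,0.8]}' 80
python3 -m crank '{"travel":[[0.5,-3,3],[1,-7,5],[1.5,-11.5,5],[2,-16,5],[2.4,-20.5,5]],"turn":[[0,0,-2],[0,0,-5],[0,0,-8],[0,0,-11],[0,0,-14]],"gripper":[0.8,0.8,0.8,0.8,0.8]}' 80
python3 -m crank '{"travel":[[0.5,-4.5,0],[1,-9,0],[1.5,-13.5,0],[2,-18,0],[2.4,-22.5,0]],"turn":[[0,0,-3],[0,0,-6],[0,0,-9],[0,0,-12],[0,0,-15]],"gripper":[0.8,0.8,0.8,0.8,0.8]}' 80
python3 -m crank '{"travel":[[0.2,-3,-3],[0.4,-5.5,-6],[0.4,-7.2,-9],[0.4,-7.2,-11],[0.4,-7.2,-11]],"turn":[[0,0,-1.5],[0,0,-2.8],[0,0,-2.8],[0,0,-2.8],[0,0,-2.8]],"gripper":[0.8,0.8,0.8,0.8,0.8]}' 80
```

```text
clock: 7.2
position: [0.4775, 0.4158, 0.1788]
tool_rot: [-3.141, -0.0, 2.093]
force: [1.3, 0.2, -2.8]
grip_width: 0.048
finger_force: 83.4
clock: 7.7
position: [0.5018, 0.2093, 0.2273]
tool_rot: [3.141, 0.0, 1.846]
force: [1.1, 0.1, -3.1]
grip_width: 0.0477
finger_force: 83.4
clock: 8.2
position: [0.5257, -0.0156, 0.2273]
tool_rot: [3.141, 0.0, 1.585]
force: [1.9, 0.9, -2.9]
grip_width: 0.0474
finger_force: 83.4
clock: 8.7
position: [0.5284, -0.0859, 0.1149]
tool_rot: [-3.137, -0.001, 1.537]
force: [-0.2, 0.9, -2.2]
grip_width: 0.0474
finger_force: 83.4
```

```bash

python3 -m crank '{"travel":[[0.1,0,-2],[0.1,0,-4],[0.1,0,-5.5],[0.1,0,-5.5],[0.1,0,-5.5]],"turn":[[0,0,0],[0,0,0],[0,0,0],[0,0,0],[0,0,0]],"gripper":[0.8,0.8,0.8,0.8,0.8]}' 80
python3 -c "
from h import *
f=grab('wrist','w3');g=grab('top','t3');h=grab('side','s3');print(bot.observe()['position'],bot.observe()['tool_rot'])
a=cv2.imread('pics/w3.png');print(a.shape)
L=cv2.resize(a[:,100:460],(480,560),interpolation=cv2.INTER_CUBIC)
R=cv2.resize(cv2.imread('pics/s3.png')[240:380,150:262],None,fx=2.85,fy=4/1.4,interpolation=cv2.INTER_CUBIC)
T=cv2.resize(cv2.imread('pics/t3.png')[190:240,320:424],(319,153),interpolation=cv2.INTER_CUBIC)
c=np.zeros((560,800,3),np.uint8);c[:,:480]=L;c[:R.shape[0],480:480+R.shape[1]]=R;c[405:558,480:799]=T;cv2.imwrite('pics/c3.png',c)"
```

```text
clock: 9.2
position: [0.5314, -0.0855, 0.0627]
tool_rot: [3.141, -0.0, 1.538]
force: [0.1, 0.1, -3.3]
grip_width: 0.0479
finger_force: 83.5
[ 0.53157482 -0.08582373  0.06289718] [3.14024611e+00 1.78379447e-04 1.53772540e+00]
(420, 560, 3)
```

View pics/c3.png

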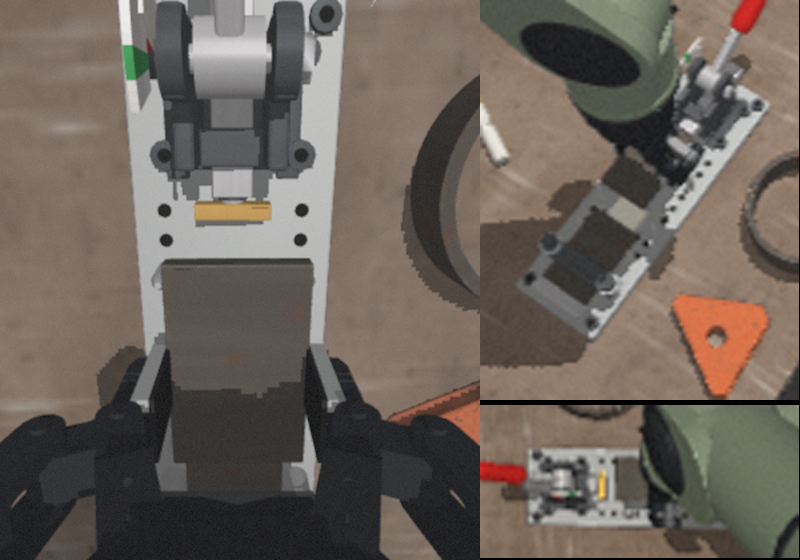

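```bash
python3 -c "
from h import *
np.set_printoptions(precision=4,suppress=True)
f=load('w3');B=lambda p:np.array(p)/(4/3)+[100,0]
t=toworld(f,B([(160,266),(313,264)]),.0734);print('cpn back top',t,t.mean(0),np.linalg.norm(t[0]-t[1]))
p=np.array([.5315,-.0857]);a=np.radians(88.1);u=np.array([np.cos(a),np.sin(a)]);print('expected back centre',p+.04*u)
for n,q,z in [('nose front top',[(195,203),(271,203)],.03),('holes1',[(165,210),(301,211)],.01),('holes2',[(166,240),(301,240)],.01),('bolts',[(164,155),(301,155)],.022)]:
  t=toworld(f,B(q),z);print(n,t.mean(0),np.degrees(np.arctan2(*(t[1]-t[0])[1::-1])))
t=toworld(f,B([(127,100),(146,350)]),.01);r=toworld(f,B([(345,30),(324,345)]),.01);print(t,r)
"
```

```text
cpn back top [[ 0.5084 -0.0427  0.0734]
 [ 0.5577 -0.0437  0.0734]] [ 0.533  -0.0432  0.0734] 0.04930948279271974
expected back centre [ 0.5328 -0.0457]
nose front top [ 0.532 -0.03   0.03 ] -1.8978926604289517
holes1 [ 0.5316 -0.0365  0.01  ] -2.3219573002035236
holes2 [ 0.5313 -0.0504  0.01  ] -1.9051225066248352
bolts [ 0.5324 -0.0115  0.022 ] -1.8890866735867495
[[ 0.4885  0.0118  0.01  ]
 [ 0.4845 -0.1066  0.01  ]] [[ 0.5794  0.035   0.01  ]
 [ 0.5755 -0.1068  0.01  ]]
```

Coupon's back edge is at composite (160–313, 265) and the nose at (195–271, 220). The coupon sits about 1.2 mm off the jig axis and about 3 mm too far back. I'll correct that and lower gently.

```bash

python3 -m crank '{"travel":[[-0.12,-0.25,-0.5],[-0.12,-0.25,-1.3],[-0.12,-0.25,-2.0],[-0.12,-0.25,-2.5],[-0.12,-0.25,-2.7]],"turn":[[0,0,0],[0,0,0],[0,0,0],[0,0,0],[0,0,0]],"gripper":[0.8,0.8,0.8,0.8,0.8]}' 80
python3 -m crank '{"travel":[[0,0,-0.2],[0,0,-0.4],[0,0,-0.6],[0,0,-0.8],[0,0,-0.8]],"turn":[[0,0,0],[0,0,0],[0,0,0],[0,0,0],[0,0,0]],"gripper":[0.8,0.8,0.8,0.8,0.8]}' 80
```

```text
clock: 9.85
position: [0.5295, -0.0881, 0.034]
tool_rot: [-3.141, -0.0, 1.538]
force: [0.4, -0.1, -2.1]
grip_width: 0.0471
finger_force: 83.5
clock: 10.35
position: [0.5297, -0.0883, 0.0267]
tool_rot: [-3.141, -0.0, 1.538]
force: [0.3, 0.1, -3.0]
grip_width: 0.0475
finger_force: 83.5
```

```bash

python3 -m crank '{"travel":[[0.05,0,-0.1],[0.05,0,-0.25],[0.05,0,-0.4],[0.05,0,-0.5],[0.05,0,-0.5]],"turn":[[0,0,0],[0,0,0],[0,0,0],[0,0,0],[0,0,0]],"gripper":[0.8,0.8,0.8,0.8,0.8]}' 80
python3 -m crank '{"travel":[[0,0,-0.05],[0,0,-0.1],[0,0,-0.15],[0,0,-0.2],[0,0,-0.2]],"turn":[[0,0,0],[0,0,0],[0,0,0],[0,0,0],[0,0,0]],"gripper":[0.8,0.8,0.8,0.8,0.8]}' 80
```

```text
clock: 10.85
position: [0.5302, -0.0883, 0.0217]
tool_rot: [-3.141, -0.0, 1.538]
force: [0.3, -0.2, -2.5]
grip_width: 0.0476
finger_force: 83.5
clock: 11.35
position: [0.5303, -0.0883, 0.0198]
tool_rot: [-3.142, -0.0, 1.538]
force: [-0.4, -0.9, -3.0]
grip_width: 0.0475
finger_force: 83.5
```

In the pins with no side force. Last millimetres.

```bash

python3 -m crank '{"travel":[[0,0,-0.04],[0,0,-0.08],[0,0,-0.12],[0,0,-0.15],[0,0,-0.15]],"turn":[[0,0,0],[0,0,0],[0,0,0],[0,0,0],[0,0,0]],"gripper":[0.8,0.8,0.8,0.8,0.8]}' 80
```

```text
clock: 11.85
position: [0.5303, -0.0883, 0.0183]
tool_rot: [-3.142, -0.0, 1.538]
force: [-0.8, 0.6, -2.5]
grip_width: 0.0478
finger_force: 83.5
```

```bash

python3 -m crank '{"travel":[[0,0,-0.02],[0,0,-0.04],[0,0,-0.06],[0,0,-0.06],[0,0,-0.06]],"turn":[[0,0,0],[0,0,0],[0,0,0],[0,0,0],[0,0,0]],"gripper":[0.8,0.8,0.8,0.8,0.8]}' 80
```

```text
clock: 12.35
position: [0.5303, -0.0883, 0.0178]
tool_rot: [-3.142, 0.0, 1.538]
force: [1.0, 0.6, -3.6]
grip_width: 0.0473
finger_force: 83.5
```

```bash

python3 -m crank '{"travel":[[0,0,-0.02],[0,0,-0.04],[0,0,-0.06],[0,0,-0.06],[0,0,-0.06]],"turn":[[0,0,0],[0,0,0],[0,0,0],[0,0,0],[0,0,0]],"gripper":[0.8,0.8,0.8,0.8,0.8]}' 80
```

```text
clock: 12.85
position: [0.5303, -0.0883, 0.0176]
tool_rot: [3.141, 0.0, 1.538]
force: [-4.7, 0.1, 10.1]
grip_width: 0.0474
finger_force: 84.8
```

```bash

python3 -m crank '{"travel":[[0,0,0.03],[0,0,0.04],[0,0,0.04],[0,0,0.04],[0,0,0.04]],"turn":[[0,0,0],[0,0,0],[0,0,0],[0,0,0],[0,0,0]],"gripper":[0.8,0.8,0.4,0.35,0.3]}' 20
python3 -m crank '{"travel":[[0,0,0],[0,0,0],[0,0,0.2],[0,0,1],[0,0,3]],"turn":[[0,0,0],[0,0,0],[0,0,0],[0,0,0],[0,0,0]],"gripper":[0.25,0.2,0.2,0.2,0.2]}' 20
```

```text
clock: 13.35
position: [0.5304, -0.0883, 0.0176]
tool_rot: [3.141, -0.0, 1.538]
force: [-0.5, -0.1, 0.2]
grip_width: 0.0591
finger_force: 0.0
clock: 13.85
position: [0.5296, -0.0881, 0.0473]
tool_rot: [-3.14, -0.0, 1.538]
force: [-0.7, -0.2, 0.9]
grip_width: 0.0687
finger_force: 0.0
```

```bash

python3 -m crank '{"travel":[[0,0,4],[0,1,8.5],[0.1,3,13],[0.2,7,15],[0.3,11,15]],"turn":[[0,0,0],[0,0,0],[0,0,0],[0,0,0],[0,0,0]],"gripper":[0.2,0.4,0.6,0.8,1]}' 20
python3 -m crank '{"travel":[[0.15,3,0],[0.3,6,0],[0.35,7.4,0],[0.35,7.4,0],[0.35,7.4,0]],"turn":[[0,0,0],[0,0,0],[0,0,0],[0,0,0],[0,0,0]],"gripper":[1,1,1,1,1]}' 40
python3 -c "
from h import *
o=bot.observe();print(o['position'])
a=grab('side','s4');b=grab('top','t4')
A=cv2.resize(cv2.imread('pics/s4.png')[220:365,155:265],None,fx=4,fy=4,interpolation=cv2.INTER_CUBIC)
T=cv2.resize(cv2.imread('pics/t4.png')[185:250,310:424],None,fx=3.1,fy=3.1,interpolation=cv2.INTER_CUBIC)
c=np.zeros((590,800,3),np.uint8);c[:A.shape[0],:A.shape[1]]=A;c[:T.shape[0],443:443+T.shape[1]]=T;cv2.imwrite('pics/c4.png',c)"
```

```text
clock: 14.35
position: [0.5346, 0.0226, 0.2015]
tool_rot: [3.136, -0.0, 1.536]
force: [1.5, -0.2, -0.7]
grip_width: 0.0101
finger_force: 0.0
clock: 14.85
position: [0.5368, 0.0948, 0.1977]
tool_rot: [-3.142, 0.001, 1.537]
force: [-0.3, -0.4, 0.0]
grip_width: 0.0002
finger_force: 0.0
[0.53678263 0.09475691 0.197701  ]
```

View pics/c4.png

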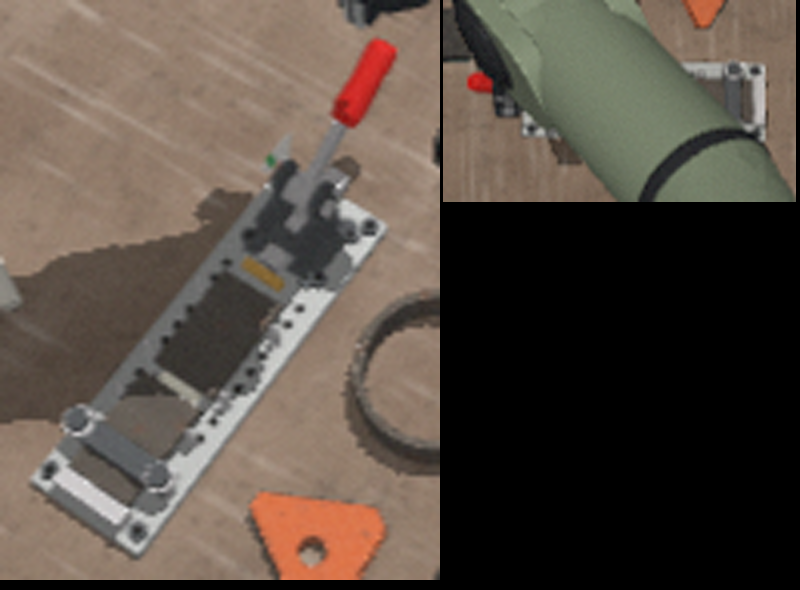

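The coupon lies flat in the nest at composite (220,325), with a small gap to the strapped one. The red grip is at (365,83). I'll check my grip estimate against it.

```bash
python3 -c "
from h import *
f=load('s4')
O=np.array([.5287,-.134,0]);a=np.radians(-91.9);u=np.array([np.cos(a),np.sin(a),0])
for s in (54,88,118):
  P=O+u*(-.152-s*.001*np.cos(np.pi/6))+[0,0,.065+s*.0005];print(s,P,(proj(f,P)[0]-[155,220])*4)"
python3 -m crank '{"travel":[[0,0.1,-2],[0,0.1,-4],[0,0.1,-5],[0,0.1,-5],[0,0.1,-5]],"turn":[[0,0,0],[0,0,0],[0,0,0],[0,0,0],[0,0,0]],"gripper":[1,1,1,1,1]}' 40
```

```text
54 [0.5352901  0.06465609 0.092     ] [340.97350724 130.12138867]
88 [0.53626635 0.09408477 0.109     ] [364.76501058  86.93277539]
118 [0.53712775 0.12005125 0.124     ] [385.79321772  48.76036176]
clock: 15.45
position: [0.5371, 0.0964, 0.1481]
tool_rot: [3.141, -0.0, 1.537]
force: [0.3, 0.8, 0.7]
grip_width: -0.0001
finger_force: 0.0
```

```bash

python3 -m crank '{"travel":[[0,0,-0.8],[0,0,-1.6],[0,0,-2.3],[0,0,-2.8],[0,0,-3.2]],"turn":[[0,0,0],[0,0,0],[0,0,0],[0,0,0],[0,0,0]],"gripper":[1,1,1,1,1]}' 40
python3 -m crank '{"travel":[[0,0,-0.4],[0,0,-0.8],[0,0,-1.2],[0,0,-1.6],[0,0,-2.0]],"turn":[[0,0,0],[0,0,0],[0,0,0],[0,0,0],[0,0,0]],"gripper":[1,1,1,1,1]}' 40
```

```text
clock: 15.95
position: [0.5368, 0.0969, 0.1151]
tool_rot: [-3.141, -0.0, 1.538]
force: [-0.5, 1.3, 3.5]
grip_width: -0.0001
finger_force: 1.3
clock: 16.45
position: [0.537, 0.097, 0.0954]
tool_rot: [3.141, -0.0, 1.538]
force: [0.8, 2.1, 5.4]
grip_width: -0.0001
finger_force: 2.3
```

```bash

python3 -m crank '{"travel":[[0,0,-0.4],[0,0,-0.8],[0,0,-1.2],[0,0,-1.5],[0,0,-1.6]],"turn":[[0,0,0],[0,0,0],[0,0,0],[0,0,0],[0,0,0]],"gripper":[1,1,1,1,1]}' 40
```

```text
clock: 16.95
position: [0.5372, 0.0983, 0.0798]
tool_rot: [3.14, -0.002, 1.539]
force: [-1.5, 7.7, 12.1]
grip_width: 0.0
finger_force: 6.1
```

```bash

python3 -m crank '{"travel":[[0,0,-0.15],[0,0,-0.3],[0,0,-0.3],[0,0,-0.3],[0,0,-0.3]],"turn":[[0,0,0],[0,0,0],[0,0,0],[0,0,0],[0,0,0]],"gripper":[1,1,1,1,1]}' 40
python3 -c "
from h import *
o=bot.observe();print(o['position'],o['force'])
a=grab('side','s5');b=grab('wrist','w5')
A=cv2.resize(cv2.imread('pics/s5.png')[220:365,155:265],None,fx=4,fy=4,interpolation=cv2.INTER_CUBIC)
T=cv2.resize(cv2.imread('pics/s5.png')[245:282,210:252],None,fx=8.5,fy=7,interpolation=cv2.INTER_CUBIC)
W=cv2.resize(cv2.imread('pics/w5.png')[100:420,60:500],(357,260))
c=np.zeros((590,800,3),np.uint8);c[:A.shape[0],:A.shape[1]]=A;c[:T.shape[0],443:443+T.shape[1]]=T;c[300:560,443:]=W;cv2.imwrite('pics/c5.png',c)"
```

```text
clock: 17.45
position: [0.5372, 0.0986, 0.0771]
tool_rot: [3.14, -0.002, 1.539]
force: [-2.6, 9.9, 13.6]
grip_width: 0.0006
finger_force: 7.0
[0.53724121 0.09862649 0.0771323 ] [-2.62770991  9.91031913 13.63480933]
```

View pics/c5.png

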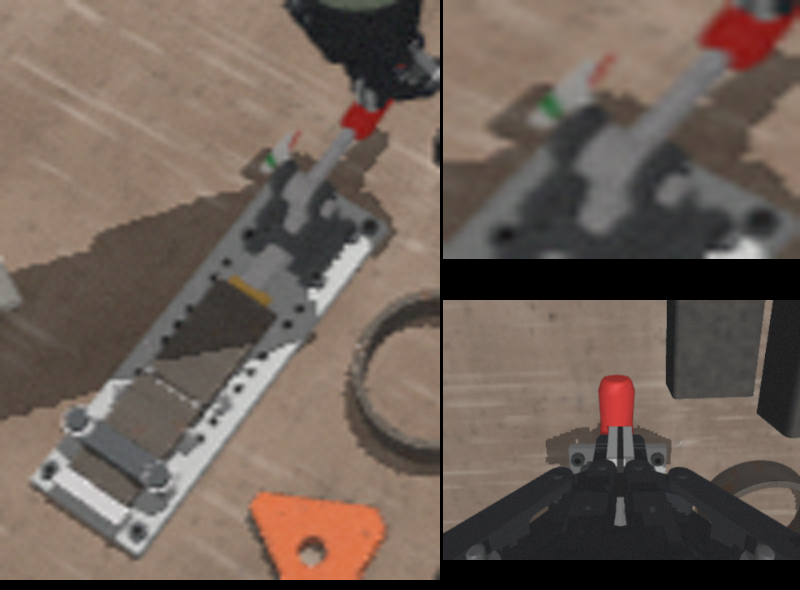

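The nose touches the coupon and the root gap is thin, so the coupon is home. I'll check the pointer against the green band numerically: green at enlarged (550,103), a red mark at (603,68).

```bash
python3 -c "
from h import *
np.set_printoptions(precision=4,suppress=True)
def pix(n,kind,box):
  a=load(n)['pixels'].astype(int);r,g,b=a[...,0],a[...,1],a[...,2]
  m=(g>r*1.3)&(g>b*1.25)&(g>50) if kind=='g' else (r>g*1.6)&(r>b*1.6)&(r>60)
  x0,y0,x1,y1=box;ys,xs=np.nonzero(m[y0:y1,x0:x1]);return np.c_[xs+x0,ys+y0]
O=np.array([.5287,-.134,0]);a=np.radians(-91.9);u=np.array([np.cos(a),np.sin(a),0]);v=np.array([-u[1],u[0],0])
def ray(n,p):
  f=load(n);E=np.array(f['extrinsics']);R=E[:3,:3];c=-R.T@E[:3,3];d=R.T@[(p[0]-f['cx'])/f['fx'],(p[1]-f['cy'])/f['fy'],1];return c,d
def onplane(n,p,y):
  c,d=ray(n,p);s=(y-(c-O)@v)/(d@v);P=c+s*d-O;return np.array([P@u,P@v,P[2]])*1000
B=dict(s0=(215,245,236,270),s4=(215,245,236,270),s5=(215,245,236,270),w3=(185,25,222,75),t0=(335,210,356,224),w1=(278,72,296,105))
pg={}
for n,b in B.items():
  G=pix(n,'g',b);Rr=pix(n,'r',b);pg[n]=(G,Rr);print(n,'G',len(G),G.mean(0) if len(G) else '','R',len(Rr),Rr.mean(0) if len(Rr) else '')
# triangulate green from s4,w3
A=[];bb=[]
for n in ('s4','w3'):
  c,d=ray(n,pg[n][0].mean(0));d/=np.linalg.norm(d);M=np.eye(3)-np.outer(d,d);A.append(M);bb.append(M@c)
P=np.linalg.solve(sum(A),sum(bb))-O;y=P@v;print('green jig mm',P@u*1e3,y*1e3,P[2]*1e3)
for n in ('w3','s4','s5'):
  for k in (0,1):
    for p in pg[n][k]:
      q=onplane(n,p,y);print(n,'GR'[k],p,q.round(1),'ang',round(np.degrees(np.arctan2(q[2]-65,q[0]+152))),'r',round(np.hypot(q[2]-65,q[0]+152)))
"
```

```text
s0 G 3 [222.3333 259.6667] R 0 
s4 G 3 [222.3333 259.6667] R 0 
s5 G 3 [222.3333 259.6667] R 0 
w3 G 380 [200.7263  46.1658] R 18 [211.2222  34.4444]
t0 G 4 [349.5 218.5] R 2 [344.5 220. ]
w1 G 11 [286.0909  96.3636] R 8 [284.  85.]
green jig mm -143.11706835315553 -16.656164914478026 121.59120876704235
w3 G [192  34] [-144.4  -16.7  129.1] ang 83 r 65
w3 G [193  34] [-144.5  -16.7  128.2] ang 83 r 64
w3 G [194  34] [-144.7  -16.7  127.3] ang 83 r 63
w3 G [195  34] [-144.9  -16.7  126.3] ang 83 r 62
w3 G [196  34] [-145.   -16.7  125.4] ang 83 r 61
w3 G [197  34] [-145.2  -16.7  124.4] ang 83 r 60
w3 G [198  34] [-145.4  -16.7  123.4] ang 84 r 59
w3 G [199  34] [-145.6  -16.7  122.3] ang 84 r 58
w3 G [192  35] [-144.2  -16.7  129.1] ang 83 r 65
w3 G [193  35] [-144.3  -16.7  128.3] ang 83 r 64
w3 G [194  35] [-144.5  -16.7  127.3] ang 83 r 63
w3 G [195  35] [-144.7  -16.7  126.4] ang 83 r 62
w3 G [196  35] [-144.8  -16.7  125.4] ang 83 r 61
w3 G [197  35] [-145.   -16.7  124.5] ang 83 r 60
w3 G [198  35] [-145.2  -16.7  123.5] ang 83 r 59
w3 G [199  35] [-145.3  -16.7  122.4] ang 83 
[... 18704 characters left out ...]

w3 R [212  35] [-148.1  -16.7  106.1] ang 85 r 41
w3 R [211  36] [-147.6  -16.7  107.7] ang 84 r 43
w3 R [212  36] [-147.9  -16.7  106.2] ang 84 r 41
w3 R [213  36] [-148.1  -16.7  104.7] ang 84 r 40
w3 R [211  37] [-147.4  -16.7  107.8] ang 84 r 43
w3 R [212  37] [-147.6  -16.7  106.3] ang 84 r 42
w3 R [213  37] [-147.9  -16.7  104.8] ang 84 r 40
w3 R [212  38] [-147.4  -16.7  106.4] ang 84 r 42
s4 G [222 259] [-142.3  -16.7  126.9] ang 81 r 63
s4 G [222 260] [-141.6  -16.7  122.1] ang 80 r 58
s4 G [223 260] [-145.3  -16.7  116.1] ang 82 r 52
s5 G [222 259] [-142.3  -16.7  126.9] ang 81 r 63
s5 G [222 260] [-141.6  -16.7  122.1] ang 80 r 58
s5 G [223 260] [-145.3  -16.7  116.1] ang 82 r 52
```

```bash
python3 -c "
from h import *
for n in ('s4','s5'):
  p=load(n)['pixels'];print(n)
  for r in range(251,263): print(r,' '.join('%3d,%3d,%3d'%tuple(p[r,c]) for c in range(219,233)))
f=load('s5');O=np.array([.5287,-.134,0]);a=np.radians(-91.9);u=np.array([np.cos(a),np.sin(a),0]);v=np.array([-u[1],u[0],0])
for y in (-16,-22,-28):
  for r in (42,50):
    print(y,r,[(d,proj(f,O+u*(-.152+r*.001*np.cos(np.radians(d)))+v*y*.001+[0,0,.065+r*.001*np.sin(np.radians(d))])[0].round(1).tolist()) for d in (45,60,75,90,105,120)])
"
```

```text
s4
251 142,120,105 142,120,102 140,120,107 141,121,104 143,122,105 149,128,113 151,130,112 151,131,115 154,131,115 154,131,115 155,133,115 151,131,112 150,128,111 153,133,115
252 139,117,100 139,119,101 136,114, 97 140,118,104 145,124,108 148,127,111 152,129,113 152,131,114 154,132,118 155,136,119 154,132,114 154,132,116 150,131,113 154,134,116
253 137,114, 97 135,113, 97 140,118,100 140,116,100 146,123,108 149,127,111 148,129,111 151,136,124 151,138,127 153,136,121 151,131,115 151,130,117 155,136,118 153,134,116
254 141,118,100 136,114, 98 139,120,101 141,120,102 144,124,106 150,127,112 150,135,122 152,146,138 143,136,130 147,129,114 153,130,114 151,129,114 153,132,116 158,138,121
255 139,119,102 139,120,103 142,120,102 144,123,106 142,120,106 149,132,120 149,143,136 143,139,137 143,135,125 149,130,114 152,131,113 153,131,113 150,128,113 156,135,118
256 142,119,106 141,120,105 140,120,105 148,123,110 143,126,109 151,141,135 145,142,137 145,143,138 143,133,123 147,126,109 148,127,110 145,126,109 147,128,109 149,129,112
257 138,118,101 143,120,105 146,125,108 145,124,108 147,137,130 1
[... 3185 characters left out ...]
45, [217.3, 270.8]), (60, [219.3, 266.5]), (75, [221.9, 262.3]), (90, [224.7, 258.4]), (105, [227.7, 255.2]), (120, [230.4, 252.7])]
-22 42 [(45, [216.9, 269.0]), (60, [218.7, 265.4]), (75, [220.8, 261.9]), (90, [223.2, 258.7]), (105, [225.6, 255.9]), (120, [228.0, 253.9])]
-22 50 [(45, [215.5, 269.6]), (60, [217.5, 265.4]), (75, [220.1, 261.2]), (90, [222.9, 257.3]), (105, [225.9, 254.1]), (120, [228.7, 251.6])]
-28 42 [(45, [215.2, 267.8]), (60, [216.9, 264.3]), (75, [219.0, 260.8]), (90, [221.4, 257.6]), (105, [223.9, 254.8]), (120, [226.2, 252.8])]
-28 50 [(45, [213.7, 268.5]), (60, [215.8, 264.3]), (75, [218.3, 260.1]), (90, [221.2, 256.2]), (105, [224.1, 253.0]), (120, [226.9, 250.5])]
```

```bash
python3 -c "
from h import *
O=np.array([.5287,-.134,0]);a=np.radians(-91.9);u=np.array([np.cos(a),np.sin(a),0])
for n in ('s4','s5'):
  f=load(n);q=f['pixels'].astype(int);m=(q[...,0]>90)&(q[...,0]>2.2*q[...,1]);m[:230]=0;m[260:]=0;m[:,:236]=0;m[:,262:]=0
  ys,xs=np.nonzero(m);o=np.argsort(-ys)[:10];print(n,len(ys),'inner end',xs[o].mean(),ys[o].mean(),'max row',ys.max())
for h in (0,.4,.46,.52,.58,.64):
  t=np.pi/6-h;print(h,[proj(f,O+u*(-.152-s*np.cos(t))+[0,0,.065+s*np.sin(t)])[0].round(1).tolist() for s in (.054,.060)])
o=bot.observe();print(o['position'],o['force'],o['clock'])"
```

```text
s4 167 inner end 242.0 249.9 max row 251
s5 53 inner end 245.3 252.8 max row 254
0 [[240.2, 252.5], [241.3, 250.6]]
0.4 [[242.1, 254.1], [243.3, 252.4]]
0.46 [[242.2, 254.6], [243.4, 252.9]]
0.52 [[242.3, 255.1], [243.5, 253.5]]
0.58 [[242.3, 255.6], [243.6, 254.1]]
0.64 [[242.3, 256.2], [243.6, 254.8]]
[0.53725333 0.09866542 0.07717073] [-2.85757119  9.77945338 13.774967  ] 17.55
```

The grip's inner end moved down 2.9 px in the side view, where 2.6–2.9 px is expected at 0.52. The tip height gives about 0.51. The handle is level and the coupon is home, so I'm handing in.

```bash
python3 -c "
from workcell import bot
print(bot.job_done())"
```

```text
the job is handed in; nothing more can be done
None
```

The job is handed in with the matching coupon released flat in the nest and pushed home, and the arm holding the clamp handle down at about 0.51 rad (level). That angle comes from the tip height and the grip's shift in the side view. I could not confirm from the images that the pointer stands in the green band: the red mark I took for it appeared away from the green patch I could see.

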